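Find the unlatched cover of the test fixture and push it open

ROBOT

A 6-joint arm with a two-finger parallel gripper is mounted at the origin on the work surface. World frame = base frame: x ahead of the robot, y to its left, z up, the work surface at z = 0. Lengths are in mm, angles in rad, forces in N, time in s.
With the tool pointing down it reaches from about 275 to 750 mm from the base axis. Payload 10.2 kg.
Tool frame: the origin (TCP) lies at the very end of the fingers, on their centre line; the grasp point (between the pads) lies 19 mm behind it; x points along the fingers, y is the direction in which the jaws open and shut, and the axes are right-handed (so a half turn about x gives the same grasp; the last joint's range is limited). The gripper opens to 85 mm and grips with 20 to 120 N. Pads are 22 mm wide; open, the fingers measure 114 mm over their backs; the gripper's body (76 mm by 85 mm) begins 54 mm behind the grasp point. The pads swing forward as they close: fully open they stand 13 mm farther back than shut.
Start: joints at [1.081, 0.313, 1.498, -0, 1.331, -0.223], TCP at [138.427, 506.428, 231.294] pointing down, gripper open.
Joint ranges: [-2.94, 2.94], [-0.97, 2.17], [0.19, 2.56], [-1.23, 4.37], [0.02, 3.11], [-2.88, 2.88]. Speed limits (rad/s): [2.39, 2.39, 3.01, 3.14, 3.14, 3.14].

INTERFACE

Orientations are given as a rotation vector (axis times angle).
In Python, from cell import manip gives the robot as it stands. The module is installed in compiled form; this text tells all that it offers.
- The arm moves only by the tool step_arm, never from a script. Its argument "deltas" is a list of rows, each an object with "translation": the shift along the world's x, y, z in m, a list of three; "dr": the turn, a rotation vector about the world's x, y, z in rad, a list of three; "hand": the opening in per cent of the stroke, from 0 (shut) to 100 (fully open). A call has 1 to 8 rows; each row shifts and turns the commanded pose from where the row before left it; what a row does not reach is not made up. A row lasts 1/10 s, in which the tool goes at most 50 mm and 8.59 degrees, less where a joint would pass 70% of its speed; a pose out of reach is approached as far as the arm can. A call is refused whole if a number of a shift passes 0.05 or a number of a turn 0.15, either way. A call with a gripper value outside its range is refused whole. The fingers move at their own pace and stop on an object; "grip_force" is the grip in N (left out, the last holds). Time passes only in rows, so rows that do not move let the fingers close. It gives the time, the measured TCP pose, the force and the opening at its end, in the units of the state.
- manip.read_state(): the state, without advancing time (a new reading comes with each control period).
- manip.camera(name): name is "side" or "top"; returns the picture (420x560x3 uint8, blue, green, red); there is no depth.
- manip.camera_info(name): a dict with "fx", "fy", "cx", "cy" (pixels), "R" (3x3) and "t" (3): a world point X has camera coordinates R X + t. Camera axes: x right, y down, z forward; pixel columns grow to the right and rows downward; lengths in mm; the calibration is good to about 2 mm. A picture is of the moment at which its call begins. camera_info takes no time and is no camera call.
- manip.hand_in(): hands the job in, once; it reports no verdict.
The state is a dict: "t": time; "qpos": joint angles; "joint_velocities": joint speeds; "joint_efforts": joint torques, N m; "eef_pos": TCP position; "eef_rot": TCP orientation; "wrist_force": force on the tool from outside, world axes, zero at the start; "torque": the same for the moment, N m; "gripper_width": finger opening in mm.
Only numpy, scipy, OpenCV 4.12 (cv2) and the standard library are available. Lean on these libraries where they do the work, as an engineer would, in place of code of your own. Each camera call takes 0.05 s, during which the arm holds its last target.

TASK

One of the four identical covers in the deck of the test fixture is unlatched. Press the ribbed ends with the fingertips to find the cover that rocks, then push its raised long end up and over towards the front until it stands fully open, and leave it so. Leave the other three covers shut and do not pick up or shift the loose things around.

Things in the scene. Friction and masses are not known exactly. Their poses are not given: they have to be found in the camera images.
- fixture: Test fixture fixed on the bench: white box, aluminium deck; 240 mm deep, 400 wide, deck top 85 mm up. Origin on the bench under the covers' common pivot line; x from the front (push buttons) to the back, y along the row, z up. Deck spans x -90 to +150, y -200 to +200 mm. Four flush covers at y +132, +44, -44, -132 (cover1 to cover4), pivots at x 0, 82 mm above the bench.
- cover1 (a joint): Tilt of cover 1, rad: 0 shut and flush, grows as the ribbed end goes down and the long end rises, stop at 1.65 (long end just past upright). One of the four, not told by eye, is unlatched: 2 to 5 N on the ribs tips it, and its stiff hinge holds any angle. The three latched ones give under 0.06 when pressed. The long end rests on a ledge and cannot go down.
- cover1_press (a point): Middle of the ribs on the top face of cover 1, 28 mm to the front of its pivot. The cover is a grey plate 115 x 72 x 6 mm pivoting about the fixture's y: the ribbed end reaches 45 mm to the front, the plain long end 70 mm to the back. Under an unlatched ribbed end fingertips can go 20 mm down; the opening is 48 mm (x) by 76 mm (y). Moves with the cover.
- cover1_edge (a point): Middle of the long end's edge, top face, of cover 1, 70 mm to the back of the pivot; the deck behind it is clear for about 25 mm. Follow its arc, up and over, when pushing from the back side: fingers pushing dead level on it can jam by friction. Moves with the cover.
- cover2 (a joint): Tilt of cover 2, rad: the same as cover1 (0 shut, 1.65 fully open).
- cover2_press (a point): Middle of the ribs on the top face of cover 2, as cover1_press.
- cover2_edge (a point): Middle of the long end's edge, top face, of cover 2, as cover1_edge.
- cover3 (a joint): Tilt of cover 3, rad: the same as cover1 (0 shut, 1.65 fully open).
- cover3_press (a point): Middle of the ribs on the top face of cover 3, as cover1_press.
- cover3_edge (a point): Middle of the long end's edge, top face, of cover 3, as cover1_edge.
- cover4 (a joint): Tilt of cover 4, rad: the same as cover1 (0 shut, 1.65 fully open).
- cover4_press (a point): Middle of the ribs on the top face of cover 4, as cover1_press.
- cover4_edge (a point): Middle of the long end's edge, top face, of cover 4, as cover1_edge.
- pin_jar: Clear jar with a black cap, diameter 40, 45 mm high, loose on the back strip of the deck. Origin at the centre of its underside. Leave alone.
- probe_block: Black block with brass pins, 28 x 60 mm, 38 mm high, loose on the back strip of the deck. Origin at the centre of its underside. Leave alone.
- driver_case: Grey closed case, 110 x 35 x 22 mm, loose on the bench to the right. Origin at the centre of its underside. Leave alone.
- cup: White cup, diameter 72, 85 mm high, loose on the bench to the left. Origin at the centre of its underside. Leave alone.

How it is judged:
By the outcome, as a careful person would: the job done as asked, in the order asked, and still so for the second after the job is handed in, with the robot touching nothing.
It also fails if it takes over 69 s, if anything falls off the work surface, if the arm or the gripper's body presses on something with over 40 N, if the wrist force passes 120 N, or if a joint passes its speed limit or range.

## Working session

There is one attempt and no reset: what is moved stays moved. The work goes in short steps, Python scripts to look and compute and a tool call to move; the robot and the scene stay as the last step left them, time stands still between calls to the robot, and variables do not carry over. Pictures are saved under pics/ and viewed, and the job is handed in when it is done.

Besides the shell and the picture viewer there is one more tool, called after "Request:" as name(argument=value, ...), one argument or row to a line, values as JSON. step_arm: Moves the arm, as the interface text tells. Its arguments: {"type":"object","properties":{"deltas":{"type":"array"},"grip_force":{"type":"number"}},"required":["deltas"]}

```bash
mkdir -p pics; python3 - <<'E'
from cell import manip
import cv2
for n in("side","top"):
    cv2.imwrite(f"pics/{n}0.png",manip.camera(n)); print(n,manip.camera_info(n))
print(manip.read_state())
E
```

```text
side {'fx': 541.9314964987467, 'fy': 541.9314964987467, 'cx': 281.8372583859869, 'cy': 204.81201194959516, 'R': array([[ 0.87159775, -0.49021208,  0.00307734],
       [-0.37777926, -0.67566609, -0.63305463],
       [ 0.31241028,  0.55060644, -0.774101  ]]), 't': array([-472.36171693,  267.89017713, 1243.97972092])}
top {'fx': 518.180936947543, 'fy': 518.180936947543, 'cx': 280.77721664514786, 'cy': 216.63981823674604, 'R': array([[ 0.00398249, -0.99998795, -0.00286997],
       [-0.98445903, -0.00341673, -0.17558118],
       [ 0.17556926,  0.00352461, -0.98446077]]), 't': array([  10.78929593,  564.049508  , 1499.97172762])}
{'t': 0.1, 'qpos': array([ 1.08062913e+00,  3.13409939e-01,  1.49834258e+00, -3.77416216e-05,
        1.33099419e+00, -2.23398941e-01]), 'joint_velocities': array([ 1.15110708e-03, -8.82638326e-04, -1.79063140e-03, -1.14260206e-03,
        1.20713158e-03, -3.16059683e-05]), 'joint_efforts': array([ 4.09377040e-03, -4.12895823e+01, -2.60143822e+01, -1.99255379e-05,
        2.99322914e-03,  2.84844072e-05]), 'eef_pos': array([138.31088322, 506.2222901 , 230.79114429]), 'eef_rot': array([ 0.20854908,  1.56100309, -0.2102721 ]), 'wrist_force': array([ 0.17059436, -0.65647446,  0.04027102]), 'torque': array([ 0.0294767 , -0.03104918,  0.02180441]), 'gripper_width': 85.59923538769398}
```

View pics/side0.png

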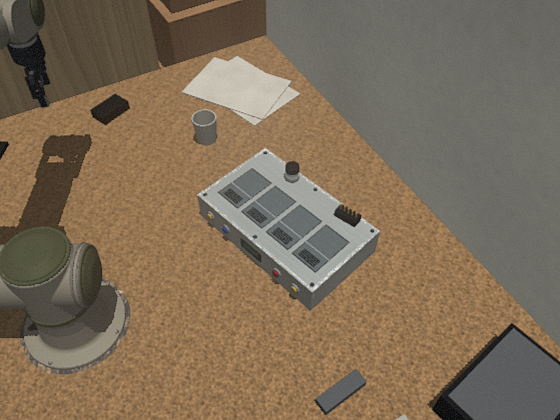

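View pics/top0.png

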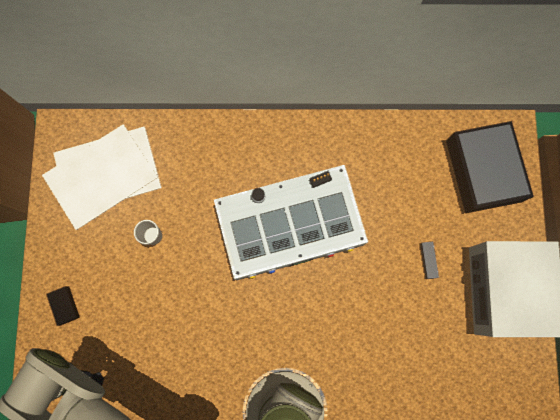

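The side and top views show the four covers in a row. In the top view the deck corners are at about (215,199), (344,166), (367,242) and (233,279), with the jar at (258,195) and the block at (320,179), both on the back strip. Next I measure the deck.

```bash
cat > h.py <<'E'
import numpy as np,cv2
from cell import manip
def ray(n,uv,z):
    c=manip.camera_info(n);R=c['R'];t=c['t']
    d=R.T@np.array([(uv[0]-c['cx'])/c['fx'],(uv[1]-c['cy'])/c['fy'],1]);o=-R.T@t
    return o+d*(z-o[2])/d[2]
def proj(n,X):
    c=manip.camera_info(n);p=c['R']@np.asarray(X,float)+c['t']
    return np.array([c['fx']*p[0]/p[2]+c['cx'],c['fy']*p[1]/p[2]+c['cy']])
E
python3 - <<'E'
from h import *
im=cv2.imread('pics/top0.png')
hsv=cv2.cvtColor(im,cv2.COLOR_BGR2HSV)
m=((hsv[...,1]<60)&(hsv[...,2]>120)).astype(np.uint8)*255
m[:150]=0;m[290:]=0;m[:,:190]=0;m[:,390:]=0
m=cv2.morphologyEx(m,cv2.MORPH_CLOSE,np.ones((25,25)))
c=max(cv2.findContours(m,0,1)[0],key=cv2.contourArea)
P=np.array([ray('top',p[0],85)[:2] for p in c],np.float32)
r=cv2.minAreaRect(P);print(r,cv2.boxPoints(r))
ap=cv2.approxPolyDP(c,8,True)[:,0];print(ap)
for p in ap: print(p,ray('top',p,85))
# covers
g=((hsv[...,2]<150)&(hsv[...,1]<80)).astype(np.uint8)*255
k=np.zeros_like(g);cv2.drawContours(k,[c],-1,255,-1);g&=cv2.erode(k,np.ones((5,5)))
for cc in cv2.findContours(g,0,1)[0]:
    if cv2.contourArea(cc)>80:
        q=np.array([ray('top',p[0],85)[:2] for p in cc],np.float32);print('blob',cv2.minAreaRect(q))
v=cv2.resize(im[150:300,190:390],None,fx=4,fy=4,interpolation=cv2.INTER_CUBIC);cv2.imwrite('pics/z0.png',v)
E
```

```text
((543.9553833007812, -14.384918212890625), (246.19039916992188, 401.91455078125), 15.650602340698242) [[ 371.21167  145.91437]
 [ 479.63632 -241.09906]
 [ 716.6991  -174.6842 ]
 [ 608.2744   212.32922]]
[[344 165]
 [214 200]
 [234 278]
 [367 242]]
[344 165] [ 714.40459825 -174.64039797   85.        ]
[214 200] [606.76419759 209.30317159  85.        ]
[234 278] [378.86711986 145.95856995  85.        ]
[367 242] [ 484.02522373 -237.19520326   85.        ]
blob ((458.37030029296875, 98.98471069335938), (44.901336669921875, 74.15496063232422), 15.601719856262207)
blob ((482.5721130371094, 14.04241943359375), (45.81023406982422, 73.78816986083984), 15.201966285705566)
blob ((505.6319580078125, -71.31103515625), (45.203369140625, 74.65681457519531), 15.275856018066406)
blob ((529.3068237304688, -155.68258666992188), (45.459449768066406, 74.35601806640625), 16.215478897094727)
blob ((518.488525390625, 115.63774108886719), (70.08576202392578, 74.10104370117188), 15.727200508117676)
blob ((542.2891235351562, 31.074798583984375), (70.21898651123047, 74.08769226074219), 15.838387489318848)
blob ((566.0780029296875, -54.075965881347656), (69.9330062866211, 74.72418975830078), 15.610322952270508)
blob ((589.7326049804688, -138.76634216308594), (70.11980438232422, 74.67211151123047), 15.285072326660156)
blob ((619.1875, 81.5372543334961), (36.11848449707031, 38.28400421142578), 0.5539396405220032)
blob ((671.341064453125, -102.89427947998047), (32.01812744140625, 64.81523132324219), 23.249574661254883)
```

View pics/z0.png

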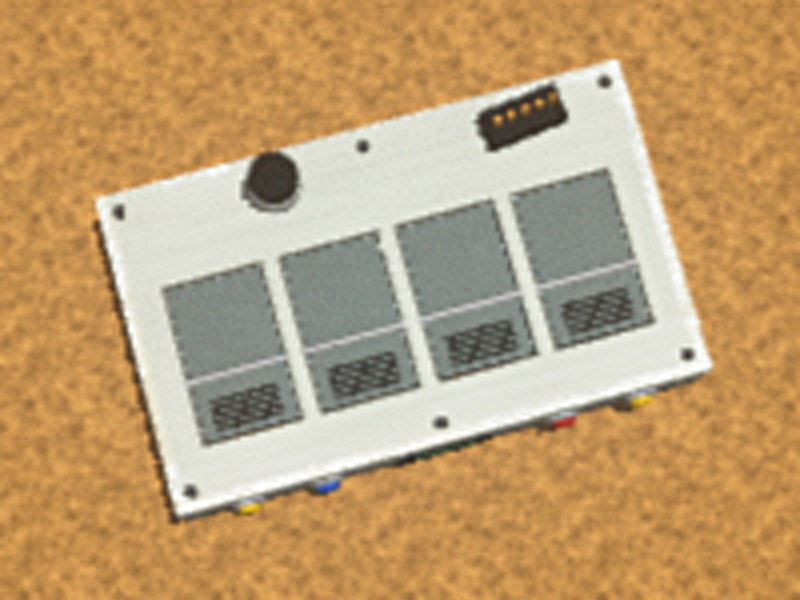

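```bash
python3 - <<'E'
from h import *
from scipy.spatial.transform import Rotation as Ro
s=manip.read_state();R=Ro.from_rotvec(s['eef_rot']).as_matrix();print(R.round(3))
a=np.radians(15.64);ex=np.array([np.cos(a),np.sin(a),0]);ey=np.array([-np.sin(a),np.cos(a),0])
print('yaw of tool y',np.degrees(np.arctan2(R[1,1],R[0,1])),'want',np.degrees(a)+90,'or -90')
o=[np.array([482.4,105.6,85])+k*88*np.array([np.sin(a),-np.cos(a),0]) for k in range(4)]
im=cv2.imread('pics/side0.png')
for p in o:
    print('press',(p-28*ex).round(1),'pivot',p.round(1))
    for d in(-45,0,70):
        u=proj('side',p+d*ex);cv2.circle(im,tuple(int(round(x)) for x in u),1,(0,0,255),-1)
cv2.imwrite('pics/s1.png',cv2.resize(im[140:310,180:390],None,fx=3.5,fy=3.5))
E
```

```text
[[-0.001  0.264  0.965]
 [-0.001  0.965 -0.264]
 [-1.    -0.001 -0.   ]]
yaw of tool y 74.7158266591939 want 105.64 or -90
press [455.4  98.1  85. ] pivot [482.4 105.6  85. ]
press [479.2  13.3  85. ] pivot [506.1  20.9  85. ]
press [502.9 -71.4  85. ] pivot [529.8 -63.9  85. ]
press [ 526.6 -156.2   85. ] pivot [ 553.6 -148.6   85. ]
```

View pics/s1.png

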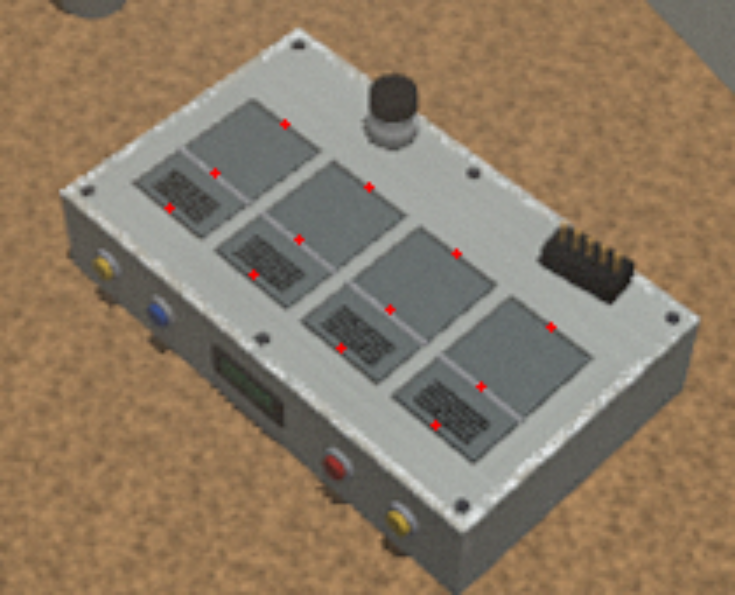

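The projected pivots and edges land on the covers in the side view, so the two views agree. Next I close the fingers, yaw by 0.54 rad and move to cover 1.

Request:
step_arm(
  deltas=[
    {"translation": [0.03,-0.038,0],"dr": [0,0,0.09],"hand": 0},
    {"translation": [0.036,-0.046,0],"dr": [0,0,0.09],"hand": 0},
    {"translation": [0.036,-0.046,0],"dr": [0,0,0.09],"hand": 0},
    {"translation": [0.036,-0.046,0],"dr": [0,0,0.09],"hand": 0},
    {"translation": [0.036,-0.046,-0.02],"dr": [0,0,0.09],"hand": 0},
    {"translation": [0.036,-0.046,-0.03],"dr": [0,0,0.09],"hand": 0},
    {"translation": [0.036,-0.046,-0.03],"dr": [0,0,0],"hand": 0},
    {"translation": [0.036,-0.046,-0.02],"dr": [0,0,0],"hand": 0},
  ],
  grip_force=30,
)

```text
t: 0.9
eef_pos: [374.2, 204.1, 151.9]
eef_rot: [-0.215, 1.561, 0.215]
wrist_force: [0.5, 1.1, -0.1]
gripper_width: 0.3
```

Request:
step_arm(
  deltas=[
    {"translation": [0,0,0],"dr": [0,0,0],"hand": 0},
    {"translation": [0,0,0],"dr": [0,0,0],"hand": 0},
  ],
)

```text
t: 1.1
eef_pos: [374.1, 205.2, 152.9]
eef_rot: [-0.213, 1.562, 0.213]
wrist_force: [-0.8, -0.2, 0.4]
gripper_width: 0.2
```

Commanded moves are clipped per row, so I use smaller rows from here. The target is (455.4, 98.1, 95).

Request:
step_arm(
  deltas=[
    {"translation": [0.02,-0.027,0],"dr": [0,0,0],"hand": 0},
    {"translation": [0.02,-0.027,0],"dr": [0,0,0],"hand": 0},
    {"translation": [0.02,-0.027,-0.015],"dr": [0,0,0],"hand": 0},
    {"translation": [0.021,-0.026,-0.02],"dr": [0,0,0],"hand": 0},
    {"translation": [0,0,-0.02],"dr": [0,0,0],"hand": 0},
    {"translation": [0,0,0],"dr": [0,0,0],"hand": 0},
  ],
)

```text
t: 1.7
eef_pos: [453.6, 99.6, 96.7]
eef_rot: [-0.214, 1.564, 0.216]
wrist_force: [-0.3, 1.1, -1.1]
gripper_width: 0.0
```

```bash
python3 - <<'E'
from h import *
from scipy.spatial.transform import Rotation as Ro
s=manip.read_state();R=Ro.from_rotvec(s['eef_rot']).as_matrix();print(R.round(3),np.degrees(np.arctan2(R[1,1],R[0,1])))
cv2.imwrite('pics/a.png',np.hstack([cv2.resize(manip.camera(n)[120:320,160:400],(400,333)) for n in('side','top')]))
E
```

```text
[[-0.004 -0.271  0.963]
 [ 0.     0.963  0.271]
 [-1.     0.001 -0.004]] 105.69541870677575
```

View pics/a.png

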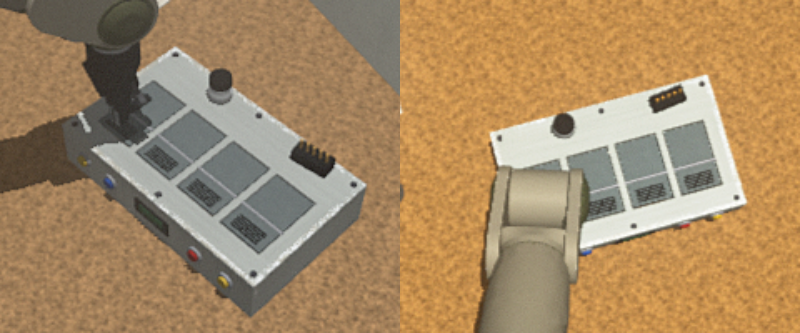

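The fingers are just above cover 1's ribs, at about (125,125) in the left panel. Now I press.

Request:
step_arm(
  deltas=[
    {"translation": [0.001,-0.001,-0.005],"dr": [0,0,0],"hand": 0},
    {"translation": [0,0,-0.004],"dr": [0,0,0],"hand": 0},
    {"translation": [0,0,-0.002],"dr": [0,0,0],"hand": 0},
    {"translation": [0,0,-0.001],"dr": [0,0,0],"hand": 0},
    {"translation": [0,0,-0.001],"dr": [0,0,0],"hand": 0},
  ],
)

```text
t: 2.3
eef_pos: [456.0, 97.8, 85.3]
eef_rot: [-0.215, 1.56, 0.214]
wrist_force: [0.5, 0.1, -0.0]
gripper_width: 0.0
```

Request:
step_arm(
  deltas=[
    {"translation": [0,0,-0.001],"dr": [0,0,0],"hand": 0},
    {"translation": [0,0,-0.001],"dr": [0,0,0],"hand": 0},
  ],
)

```text
t: 2.5
eef_pos: [456.1, 97.8, 84.5]
eef_rot: [-0.215, 1.56, 0.214]
wrist_force: [-10.1, -0.2, 28.7]
gripper_width: 0.1
```

Request:
step_arm(
  deltas=[
    {"translation": [0,0,-0.001],"dr": [0,0,0],"hand": 0},
    {"translation": [0,0,0],"dr": [0,0,0],"hand": 0},
  ],
)

```text
t: 2.7
eef_pos: [456.1, 97.8, 84.5]
eef_rot: [-0.215, 1.559, 0.214]
wrist_force: [-12.9, -1.7, 30.3]
gripper_width: 0.1
```

Cover 1 holds 30 N without moving, so it is latched. On to cover 2.

Request:
step_arm(
  deltas=[
    {"translation": [0,0,0.012],"dr": [0,0,0],"hand": 0},
    {"translation": [0.006,-0.022,0.003],"dr": [0,0,0],"hand": 0},
    {"translation": [0.006,-0.022,0],"dr": [0,0,0],"hand": 0},
    {"translation": [0.006,-0.021,0],"dr": [0,0,0],"hand": 0},
    {"translation": [0.005,-0.02,0],"dr": [0,0,0],"hand": 0},
    {"translation": [0,0,-0.005],"dr": [0,0,0],"hand": 0},
    {"translation": [0,0,-0.004],"dr": [0,0,0],"hand": 0},
    {"translation": [0,0,0],"dr": [0,0,0],"hand": 0},
  ],
)

```text
t: 3.5
eef_pos: [478.3, 13.6, 87.5]
eef_rot: [-0.214, 1.562, 0.216]
wrist_force: [0.4, 0.3, -0.3]
gripper_width: -0.0
```

Request:
step_arm(
  deltas=[
    {"translation": [0,0,-0.001],"dr": [0,0,0],"hand": 0},
    {"translation": [0,0,0],"dr": [0,0,0],"hand": 0},
  ],
)

```text
t: 3.7
eef_pos: [478.9, 13.3, 87.2]
eef_rot: [-0.215, 1.56, 0.215]
wrist_force: [-0.2, -0.3, -0.2]
gripper_width: -0.0
```

Request:
step_arm(
  deltas=[
    {"translation": [0,0,-0.002],"dr": [0,0,0],"hand": 0},
    {"translation": [0,0,-0.001],"dr": [0,0,0],"hand": 0},
  ],
)

```text
t: 3.9
eef_pos: [479.0, 13.0, 84.3]
eef_rot: [-0.215, 1.56, 0.215]
wrist_force: [-0.4, 0.7, 3.1]
gripper_width: -0.1
```

Request:
step_arm(
  deltas=[
    {"translation": [0,0,-0.001],"dr": [0,0,0],"hand": 0},
    {"translation": [0,0,0],"dr": [0,0,0],"hand": 0},
  ],
)

```text
t: 4.1
eef_pos: [478.9, 12.9, 83.2]
eef_rot: [-0.214, 1.56, 0.215]
wrist_force: [-0.6, 2.4, 2.5]
gripper_width: -0.2
```

Request:
step_arm(
  deltas=[
    {"translation": [0,0,-0.001],"dr": [0,0,0],"hand": 0},
    {"translation": [0,0,0],"dr": [0,0,0],"hand": 0},
  ],
)

```text
t: 4.3
eef_pos: [478.9, 12.8, 82.1]
eef_rot: [-0.214, 1.56, 0.215]
wrist_force: [-1.8, 1.3, 2.6]
gripper_width: 0.5
```

Cover 2 gives at about 3 N and keeps going, so it is the unlatched one. I keep pressing down to about 18 mm deep.

Request:
step_arm(
  deltas=[
    {"translation": [0,0,-0.002],"dr": [0,0,0],"hand": 0},
    {"translation": [0,0,-0.002],"dr": [0,0,0],"hand": 0},
    {"translation": [0,0,-0.002],"dr": [0,0,0],"hand": 0},
    {"translation": [0,0,-0.002],"dr": [0,0,0],"hand": 0},
  ],
)

```text
t: 4.7
eef_pos: [479.4, 12.6, 74.2]
eef_rot: [-0.215, 1.559, 0.214]
wrist_force: [-0.2, 0.5, 3.3]
gripper_width: -0.1
```

Request:
step_arm(
  deltas=[
    {"translation": [0,0,-0.002],"dr": [0,0,0],"hand": 0},
    {"translation": [0,0,-0.002],"dr": [0,0,0],"hand": 0},
    {"translation": [0,0,-0.002],"dr": [0,0,0],"hand": 0},
    {"translation": [0,0,-0.001],"dr": [0,0,0],"hand": 0},
  ],
)

```text
t: 5.1
eef_pos: [478.9, 12.7, 66.9]
eef_rot: [-0.214, 1.561, 0.214]
wrist_force: [0.6, -0.0, 2.9]
gripper_width: 0.0
```

```bash
python3 - <<'E'
from h import *
cv2.imwrite('pics/b.png',np.hstack([cv2.resize(manip.camera(n)[120:320,160:400],(400,333)) for n in('side','top')]))
E
```

```text
(no output)
```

View pics/b.png

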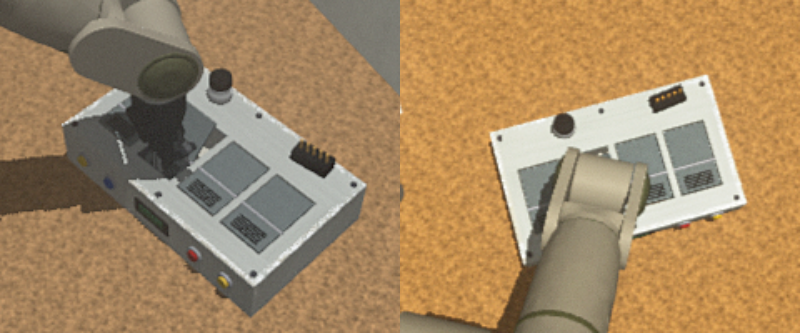

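Cover 2's long end has clearly risen. I lift straight out and then move to behind it.

Request:
step_arm(
  deltas=[
    {"translation": [0,0,0.01],"dr": [0,0,0],"hand": 0},
    {"translation": [0,0,0.02],"dr": [0,0,0],"hand": 0},
    {"translation": [0,0,0.025],"dr": [0,0,0],"hand": 0},
    {"translation": [0,0,0.025],"dr": [0,0,0],"hand": 0},
    {"translation": [0,0,0.025],"dr": [0,0,0],"hand": 0},
    {"translation": [0,0,0.015],"dr": [0,0,0],"hand": 0},
    {"translation": [0,0,0],"dr": [0,0,0],"hand": 0},
  ],
)

```text
t: 5.9
eef_pos: [479.7, 12.7, 189.4]
eef_rot: [-0.216, 1.556, 0.213]
wrist_force: [-0.7, 0.4, -0.5]
gripper_width: 0.0
```

```bash
python3 - <<'E'
from h import *
print(manip.read_state()['eef_pos'])
cv2.imwrite('pics/c.png',cv2.resize(manip.camera('side')[120:320,160:400],(800,600*800//720*0+600),interpolation=cv2.INTER_CUBIC))
E
```

```text
[479.74340324  12.65261954 189.44538616]
```

View pics/c.png

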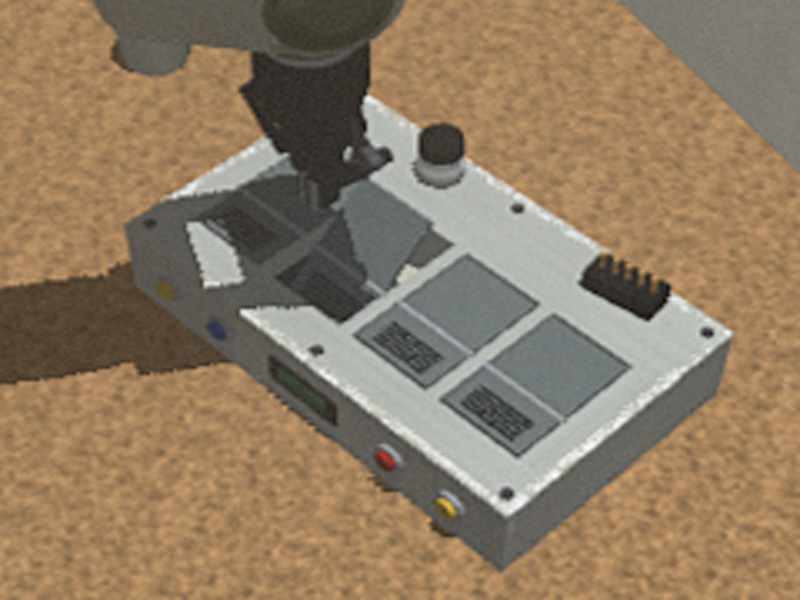

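In this view cover 2 stands part open, and its right rear corner is at about (433,222) in the crop. I compute the tilt from that corner and plan the approach to the back side.

```bash
python3 - <<'E'
from h import *
a=np.radians(15.64);ex=np.array([np.cos(a),np.sin(a),0]);ey=np.array([-np.sin(a),np.cos(a),0])
p=np.array([506.1,20.9,0])
A=ray('side',(160+433*.3,120+222/3),85);B=ray('side',(160+433*.3,120+222/3),200)
ya,yb=(A-p)@ey,(B-p)@ey;X=A+(B-A)*(-36-ya)/(yb-ya)
x,z=(X-p)@ex,X[2]-82;print('edge local',x,z,np.hypot(x,z),np.arctan2(z,x))
for lx,ly in((85,-8),(76,-8),(0,-8)): print(lx,p+lx*ex+ly*ey)
# jar: base centre
j=ray('top',(258,195),130);print('jar',(j-p)@ex,(j-p)@ey)
E
```

```text
edge local 49.89856288935974 46.634236625355385 68.29801317793239 0.7515953225210821
85 [590.10957756  36.11153767   0.        ]
76 [581.44280624  33.68520815   0.        ]
0 [508.25673735  13.19620327   0.        ]
jar 117.60538809447696 26.26714115848241
```

Request:
step_arm(
  deltas=[
    {"translation": [0.02,0.004,0],"dr": [0,0,0],"hand": 0},
    {"translation": [0.022,0.005,0],"dr": [0,0,0],"hand": 0},
    {"translation": [0.022,0.005,0],"dr": [0,0,0],"hand": 0},
    {"translation": [0.022,0.005,0],"dr": [0,0,0],"hand": 0},
    {"translation": [0.02,0.004,0],"dr": [0,0,0],"hand": 0},
    {"translation": [0,0,0],"dr": [0,0,0],"hand": 0},
    {"translation": [0,0,0],"dr": [0,0,0],"hand": 0},
  ],
)

```text
t: 6.65
eef_pos: [584.2, 35.8, 185.9]
eef_rot: [-0.214, 1.563, 0.215]
wrist_force: [0.7, -0.6, 1.1]
gripper_width: 0.1
```

```bash
cat > d.py <<'E'
from h import *
import sys
a=np.radians(15.64);ex=np.array([np.cos(a),np.sin(a),0]);ey=np.array([-np.sin(a),np.cos(a),0])
p=np.array([506.1,20.9,0])
def loc():
    s=manip.read_state();e=s['eef_pos']-p;return e@ex,e@ey,e[2],s['wrist_force']@ex,s['wrist_force'][2],s['t']
print(np.round(loc(),1))
if len(sys.argv)>1:
    cv2.imwrite(f'pics/{sys.argv[1]}.png',np.hstack([cv2.resize(manip.camera(n)[120:320,160:400],(400,333)) for n in('side','top')]))
E
python3 d.py d
```

```text
[ 79.3  -6.7 185.9   0.5   1.1   6.6]
```

View pics/d.png

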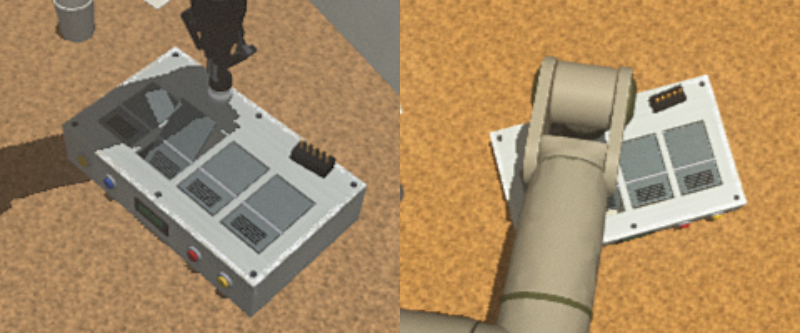

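The fingers hang behind the raised end, in front of and clear of the jar (side panel about (220,80)). I descend to z of about 110.

Request:
step_arm(
  deltas=[
    {"translation": [0.0,-0.004,-0.01],"dr": [0,0,0],"hand": 0},
    {"translation": [0,0,-0.02],"dr": [0,0,0],"hand": 0},
    {"translation": [0,0,-0.02],"dr": [0,0,0],"hand": 0},
    {"translation": [0,0,-0.015],"dr": [0,0,0],"hand": 0},
    {"translation": [0,0,-0.01],"dr": [0,0,0],"hand": 0},
    {"translation": [0,0,0],"dr": [0,0,0],"hand": 0},
  ],
)

```text
t: 7.35
eef_pos: [584.1, 31.6, 110.8]
eef_rot: [-0.214, 1.563, 0.215]
wrist_force: [0.7, 0.1, 0.3]
gripper_width: -0.2
```

```bash
python3 d.py e
```

```text
[ 78.  -10.8 110.8   0.7   0.3   7.4]
```

View pics/e.png

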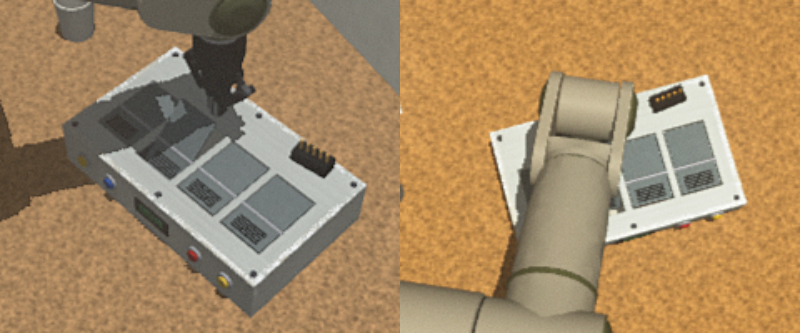

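Request:
step_arm(
  deltas=[
    {"translation": [-0.006,-0.0016,0],"dr": [0,0,0],"hand": 0},
    {"translation": [-0.006,-0.0016,0],"dr": [0,0,0],"hand": 0},
    {"translation": [-0.003,-0.001,0.002],"dr": [0,0,0],"hand": 0},
    {"translation": [-0.003,-0.001,0.003],"dr": [0,0,0],"hand": 0},
  ],
)

```text
t: 7.85
eef_pos: [566.7, 26.5, 117.6]
eef_rot: [-0.214, 1.56, 0.214]
wrist_force: [0.3, 0.7, -0.5]
gripper_width: 0.2
```

Request:
step_arm(
  deltas=[
    {"translation": [-0.003,-0.001,0.003],"dr": [0,0,0],"hand": 0},
    {"translation": [-0.003,-0.001,0.002],"dr": [0,0,0],"hand": 0},
  ],
)

```text
t: 8.05
eef_pos: [561.1, 24.6, 122.9]
eef_rot: [-0.214, 1.559, 0.214]
wrist_force: [1.4, 1.3, 1.8]
gripper_width: -0.2
```

Request:
step_arm(
  deltas=[
    {"translation": [-0.003,-0.001,0.002],"dr": [0,0,0],"hand": 0},
    {"translation": [-0.003,-0.001,0.002],"dr": [0,0,0],"hand": 0},
  ],
)

```text
t: 8.25
eef_pos: [555.1, 22.5, 126.7]
eef_rot: [-0.215, 1.559, 0.214]
wrist_force: [2.1, 1.1, 1.7]
gripper_width: -0.3
```

```bash
python3 d.py f
```

```text
[ 47.6 -11.7 126.7   2.3   1.7   8.2]
```

View pics/f.png

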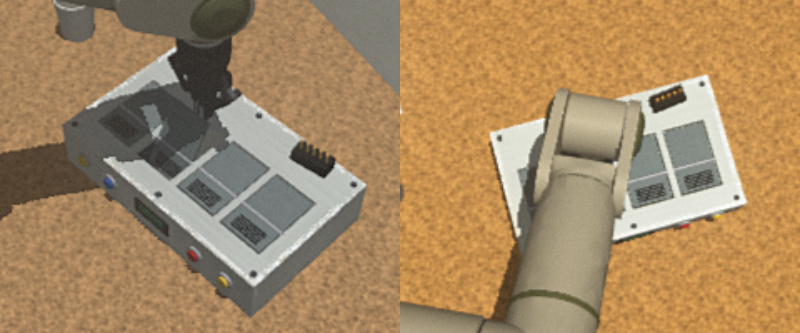

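Contact is made at about 2 to 3 N and the cover is following. I continue along the arc.

Request:
step_arm(
  deltas=[
    {"translation": [-0.004,-0.001,0.002],"dr": [0,0,0],"hand": 0},
    {"translation": [-0.004,-0.001,0.002],"dr": [0,0,0],"hand": 0},
    {"translation": [-0.004,-0.001,0.001],"dr": [0,0,0],"hand": 0},
    {"translation": [-0.004,-0.001,0.001],"dr": [0,0,0],"hand": 0},
  ],
)

```text
t: 8.75
eef_pos: [538.6, 18.4, 132.3]
eef_rot: [-0.214, 1.56, 0.214]
wrist_force: [1.7, 0.1, 1.5]
gripper_width: -0.3
```

Request:
step_arm(
  deltas=[
    {"translation": [-0.004,-0.001,0.001],"dr": [0,0,0],"hand": 0},
    {"translation": [-0.004,-0.001,0],"dr": [0,0,0],"hand": 0},
    {"translation": [-0.004,-0.001,0],"dr": [0,0,0],"hand": 0},
  ],
)

```text
t: 9.05
eef_pos: [526.6, 15.5, 133.2]
eef_rot: [-0.214, 1.56, 0.215]
wrist_force: [1.7, 0.3, 0.1]
gripper_width: 0.5
```

```bash
python3 d.py g
```

```text
[ 1.820e+01 -1.070e+01  1.332e+02  1.800e+00  1.000e-01  9.000e+00]
```

View pics/g.png

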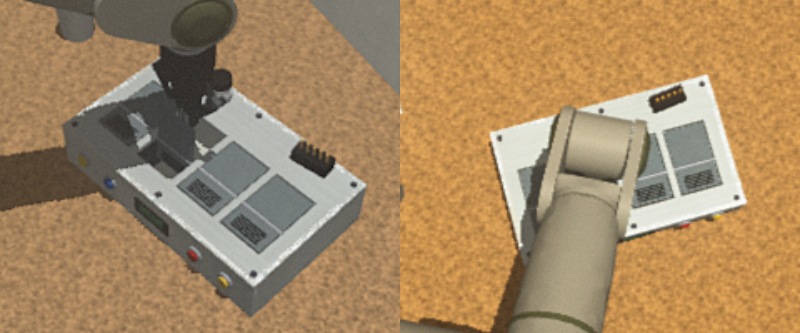

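Request:
step_arm(
  deltas=[
    {"translation": [-0.003,-0.001,0],"dr": [0,0,0],"hand": 0},
    {"translation": [-0.002,-0.0005,0],"dr": [0,0,0],"hand": 0},
  ],
)

```text
t: 9.35
eef_pos: [521.8, 14.0, 133.1]
eef_rot: [-0.214, 1.56, 0.214]
wrist_force: [1.1, 0.2, 0.1]
gripper_width: -0.0
```

Request:
step_arm(
  deltas=[
    {"translation": [-0.001,-0.0003,0],"dr": [0,0,0],"hand": 0},
    {"translation": [-0.001,-0.0003,0],"dr": [0,0,0],"hand": 0},
  ],
)

```text
t: 9.55
eef_pos: [520.0, 13.5, 133.2]
eef_rot: [-0.214, 1.56, 0.214]
wrist_force: [0.5, 0.8, 0.3]
gripper_width: 0.1
```

Request:
step_arm(
  deltas=[
    {"translation": [-0.001,-0.0003,0],"dr": [0,0,0],"hand": 0},
  ],
)

```text
t: 9.65
eef_pos: [519.0, 13.2, 133.2]
eef_rot: [-0.214, 1.56, 0.215]
wrist_force: [0.2, 0.4, 0.6]
gripper_width: -0.1
```

Request:
step_arm(
  deltas=[
    {"translation": [-0.001,-0.0003,0],"dr": [0,0,0],"hand": 0},
  ],
)

```text
t: 9.75
eef_pos: [518.0, 12.9, 133.2]
eef_rot: [-0.214, 1.56, 0.215]
wrist_force: [0.4, 0.4, 0.3]
gripper_width: -0.1
```

Request:
step_arm(
  deltas=[
    {"translation": [-0.001,-0.0003,0],"dr": [0,0,0],"hand": 0},
    {"translation": [-0.001,-0.0003,0],"dr": [0,0,0],"hand": 0},
  ],
)

```text
t: 9.95
eef_pos: [517.3, 12.7, 133.4]
eef_rot: [-0.214, 1.556, 0.214]
wrist_force: [11.6, 5.4, -4.3]
gripper_width: -0.1
```

Request:
step_arm(
  deltas=[
    {"translation": [-0.001,-0.0003,0],"dr": [0,0,0],"hand": 0},
    {"translation": [0,0,0],"dr": [0,0,0],"hand": 0},
  ],
)

```text
t: 10.15
eef_pos: [517.2, 12.6, 133.5]
eef_rot: [-0.213, 1.553, 0.214]
wrist_force: [14.4, 6.3, -6.6]
gripper_width: 0.2
```

```bash
python3 d.py i
```

```text
[  8.5 -11.  133.5  15.6  -6.6  10.2]
```

View pics/i.png

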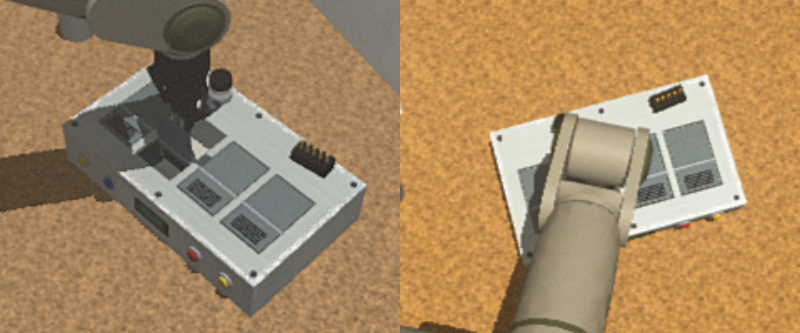

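The force jumped to 15 N with the finger face just past the pivot line, so the cover is at its stop. I back off, go up and move away.

Request:
step_arm(
  deltas=[
    {"translation": [0.006,0.0016,0],"dr": [0,0,0],"hand": 0},
    {"translation": [0.012,0.003,0],"dr": [0,0,0],"hand": 0},
    {"translation": [0.012,0.003,0],"dr": [0,0,0],"hand": 0},
    {"translation": [0,0,0.02],"dr": [0,0,0],"hand": 0},
    {"translation": [0,0,0.025],"dr": [0,0,0],"hand": 0},
    {"translation": [0,0,0.025],"dr": [0,0,0],"hand": 0},
    {"translation": [0,0,0.025],"dr": [0,0,0],"hand": 0},
    {"translation": [0,0,0.02],"dr": [0,0,0],"hand": 0},
  ],
)

```text
t: 11.05
eef_pos: [544.9, 19.4, 249.6]
eef_rot: [-0.215, 1.56, 0.214]
wrist_force: [0.2, -0.7, -0.0]
gripper_width: 0.1
```

Request:
step_arm(
  deltas=[
    {"translation": [0,0.015,0.01],"dr": [0,0,0],"hand": 0},
    {"translation": [-0.01,0.03,0],"dr": [0,0,0],"hand": 0},
    {"translation": [-0.01,0.03,0],"dr": [0,0,0],"hand": 0},
    {"translation": [-0.01,0.03,0],"dr": [0,0,0],"hand": 0},
    {"translation": [-0.02,0.03,0],"dr": [0,0,0],"hand": 0},
    {"translation": [-0.02,0.03,0],"dr": [0,0,0],"hand": 0},
    {"translation": [-0.03,0.03,0],"dr": [0,0,0],"hand": 0},
    {"translation": [-0.03,0.03,0],"dr": [0,0,0],"hand": 0},
  ],
)

```text
t: 11.85
eef_pos: [413.1, 246.1, 257.5]
eef_rot: [-0.215, 1.562, 0.214]
wrist_force: [0.8, 0.1, -0.4]
gripper_width: 0.0
```

Request:
step_arm(
  deltas=[
    {"translation": [-0.03,0.03,0],"dr": [0,0,0],"hand": 0},
    {"translation": [-0.03,0.03,0],"dr": [0,0,0],"hand": 0},
    {"translation": [-0.03,0.03,0],"dr": [0,0,0],"hand": 0},
    {"translation": [-0.03,0.02,0],"dr": [0,0,0],"hand": 0},
    {"translation": [0,0,0],"dr": [0,0,0],"hand": 0},
    {"translation": [0,0,0],"dr": [0,0,0],"hand": 0},
  ],
)

```text
t: 12.45
eef_pos: [294.1, 355.0, 257.8]
eef_rot: [-0.217, 1.561, 0.215]
wrist_force: [1.6, -0.5, -0.0]
gripper_width: -0.1
```

```bash
python3 d.py k
```

```text
[-114.1  378.9  257.8    1.4   -0.    12.4]
```

View pics/k.png

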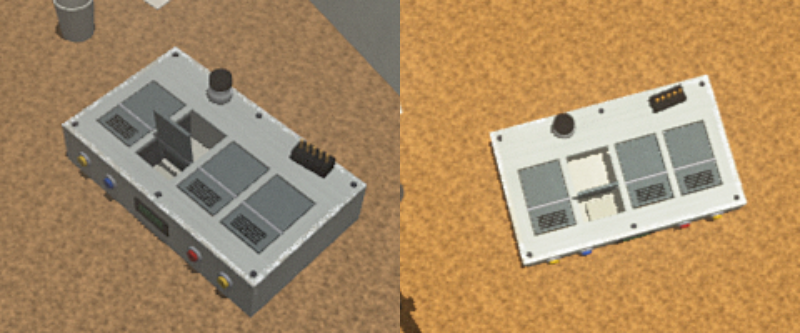

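Cover 2 stands upright and covers 1, 3 and 4 are flush. I measure its tilt and check that the loose items have not moved.

```bash
python3 - <<'E'
from h import *
s=manip.camera('side');t=manip.camera('top')
v=np.hstack([cv2.resize(s[175:235,240:300],(400,400),interpolation=cv2.INTER_CUBIC),cv2.resize(t[200:260,240:300],(400,400),interpolation=cv2.INTER_CUBIC)])
a=np.radians(15.64);ex=np.array([np.cos(a),np.sin(a),0]);ey=np.array([-np.sin(a),np.cos(a),0]);p=np.array([506.1,20.9,82])
for th,c in((1.65,(0,0,255)),(1.5,(0,255,0))):
  for y in(-36,36):
    X=p+70*np.cos(th)*ex+70*np.sin(th)*np.array([0,0,1])+y*ey+3*np.array([0,0,np.cos(th)])-3*np.sin(th)*ex
    for n,o in(('side',(240,175,0)),('top',(240,200,400))):
      u=proj(n,X);cv2.circle(v,(int((u[0]-o[0])*6.667)+o[2],int((u[1]-o[1])*6.667)),3,c,-1)
cv2.imwrite('pics/l.png',v)
for n,im,bx in(('side',s,[(185,100,225,150),(275,150,310,190),(325,195,370,235),(310,365,375,415)]),('top',t,[(130,215,165,250),(245,180,270,208),(305,165,335,190),(415,235,445,285)])):
  o=cv2.imread(f'pics/{n}0.png')
  for x0,y0,x1,y1 in bx: print(n,(x0,y0),cv2.absdiff(im[y0:y1,x0:x1],o[y0:y1,x0:x1]).mean().round(2))
E
```

```text
side (185, 100) 3.69
side (275, 150) 4.1
side (325, 195) 4.14
side (310, 365) 3.66
top (130, 215) 3.18
top (245, 180) 3.13
top (305, 165) 3.16
top (415, 235) 3.2
```

View pics/l.png

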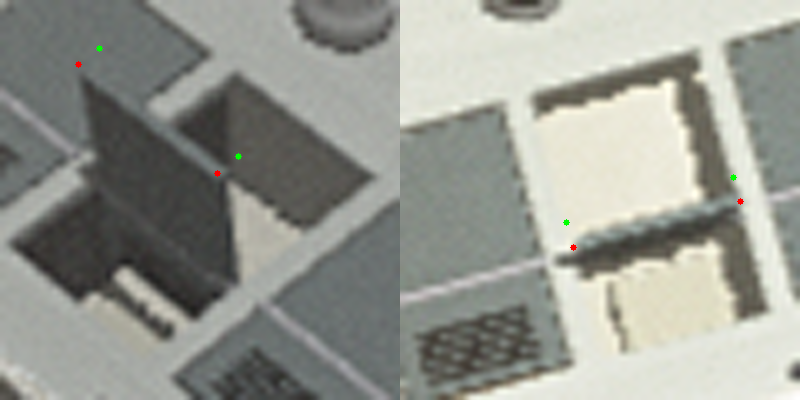

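The edge matches the 1.65 rad prediction (red), not 1.5 (green). The loose items show only image noise compared with the first pictures. Handing in.

```bash
python3 -c "
from cell import manip
print(manip.hand_in())"
```

```text
the job is handed in; nothing more can be done
None
```

Cover 2 was the unlatched one; it now stands fully open, and I handed the job in at about 12.5 s.

- **Finding it:** Cover 1 held about 30 N on its ribs without moving, so it is latched. Cover 2 rocked at about 3 N. I did not press covers 3 and 4 after that.
- **Opening it:** I pressed cover 2's ribs down about 18 mm, which tilted it to about 0.75 rad. I then pushed its long end from behind along its arc until the force rose to about 15 N at the stop.
- **Last checks:** In both camera views the raised edge matches the 1.65 rad position to within a few mm. Covers 1, 3 and 4 look flush. The areas around the jar, block, case and cup differ from the first pictures only by image noise. The arm ended clear of everything, and no check failed or disagreed.

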